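# Park the sprung probe and load the checking stand

### The arm

A 6-joint arm with a two-finger parallel gripper is mounted at the origin on a cart in front of the work surface, level with it; the furniture and walls round the work are solid. World frame = base frame: x ahead of the robot, y to its left, z up, the work surface at z = 0. Lengths are in m, angles in rad, forces in N, time in s.
With the tool pointing down it reaches from about 0.325 to 1 m from the base axis. Payload 5.1 kg.
Tool frame: the origin (TCP) lies midway between the tips of the shut fingers; the grasp point (between the pads) lies 19 mm behind it (tcp_to_grasp is the distance from the TCP to the grasp point, in m); z points along the fingers, x is the direction in which the jaws open and shut, and the axes are right-handed (so a half turn about z gives the same grasp; the last joint's range is limited). The gripper opens to 85 mm and grips with 20 to 120 N. Pads are 22 mm wide; open, the fingers measure 114 mm over their backs; the gripper's body (76 mm by 85 mm) begins 54 mm behind the grasp point. The pads swing forward as they close: fully open they stand 13 mm farther back than shut.
Start: joints at [-1.335, 0.124, 1.65, -0, 1.367, -0.083], TCP at [0.204, -0.617, 0.231] pointing down, gripper open.
Joint ranges: [-2.61, 2.61], [-1.02, 2.33], [0.03, 2.71], [-1.35, 4.49], [0.32, 2.68], [-2.91, 2.91]. Speed limits (rad/s): [2.57, 2.57, 3.14, 3.14, 3.14, 3.14].

### API

Orientations are given as [roll, pitch, yaw] about the fixed x, y, z axes, in that order (R = Rz(yaw) Ry(pitch) Rx(roll)).
In Python, from cell import * gives the robot as it stands.
- The arm moves only by the tool step_arm, never from a script. Its argument "increments" is a list of rows, each a list of 5 numbers: the shift along the tool's x, y, z in mm, then the turn about the tool's z in degrees, then the opening, from 0 (shut) to 1 (fully open). A call has 1 to 20 rows; each row shifts and turns the commanded pose from where the row before left it, along the tool's axes as they then stand; what a row does not reach is not made up. A row lasts 1/10 s, in which the tool goes at most 50 mm and 8.59 degrees, less where a joint would pass 70% of its speed; a pose out of reach is approached as far as the arm can. A call with a gripper value outside its range is refused whole. The fingers move at their own pace and stop on an object; "newtons" is the grip in N (left out, the last holds). Time passes only in rows, so rows that do not move let the fingers close. It gives the time, the measured TCP pose, the force and the opening at its end, in the units of the state.
- get_obs(): the state, without advancing time (a new reading comes with each control period).
- snapshot(name): name is "scene" or "side" or "wrist"; returns a dict with "img" (480x640x3 uint8, red, green, blue), "z_map" (480x640 float32, m along the optical axis (not along the pixel's ray), 0 where there is no reading), "mtx" (3x3 intrinsics, pixels), "pose" (4x4, takes a point from camera to world coordinates). Camera axes: x right, y down, z forward; pixel columns grow to the right and rows downward; lengths in m; the calibration is good to about 2 mm. A picture is of the moment at which its call begins.
- job_done(): hands the job in, once; it reports no verdict.
Trained networks look in the newest picture that a camera, given by its name, has taken for a name from the list of things; names that differ only in an ending like _2 or _b are one class to them, and where a whole thing is asked for, a point or a joint stands for the part that bears it (a point fixed in the world has none). Each returns a list of dicts, best first, with "confidence" (0 to 1); they miss things now and then, are a little off and sometimes report something else, mostly with a low value. They report only what shows in the picture. A call takes as long as a camera call.
- trace(camera, name): "mask" (480x640 bool, what is visible of it).
- tip_of(camera, name): "centre" ([x, y, z] in m, in the coordinates of the camera as it stood for that picture, good to about 4 mm: a listed point, or the origin of a listed thing).
The state is a dict: "time": time; "q": joint angles; "dq": joint speeds; "tau": joint torques, N m; "tool_pos": TCP position; "eef_rot": TCP orientation; "ft_force": force on the tool from outside, world axes, zero at the start; "wrist_torque": the same for the moment, N m; "gripper_width": opening from 0.0 (shut) to 1.0 (fully open).
Only numpy, scipy, OpenCV 4.12 (cv2) and the standard library are available. Lean on these libraries where they do the work, as an engineer would, in place of code of your own. Each camera call takes 0.05 s, during which the arm holds its last target.

### The job

Get the checking stand ready for a cover: draw its spring-loaded probe fully back by the red knob, turn the handle toward the robot into the holding notch and let go, so that the probe stays parked there. Then take the brown cover that lies by itself at the front of the table and lay it flat on the sloped white rest between the two black side rails, its low step facing down the slope and resting against the steel lip at the bottom. Leave the loose things around untouched.

Things in the scene. Friction and masses are not known exactly. Their poses are not given: they have to be found in the camera images.
- check_stand: Checking stand, fixed: sloped white rest at its right, blue probe housing at its left. Origin on the table under the middle of the rest; x away from the robot at yaw 0 (the rest's high side), y left toward the housing, z up; yaw up to 0.2 rad. Base x -65 to 65, y -58 to 200 mm, 10 high. Housing x -33 to 23, y 78 to 194, 98 mm high with the slotted steel plate on top.
- gate: Steel plate on the housing, top 98 mm up, 4 thick; frame = check_stand's. The stem stands in its J-slot: lane along y (x -6 to 6, y 112 to 178 mm), at its left end (y 160 to 178) open toward -x into a notch (x -25 to -10) which runs back right to y = 152 behind a hook (x -10 to -6, ending at y = 160).
- probe_tip (a point): Tip of the steel probe rod (12 mm thick, along the stand's y, axis 70 mm above the table, over the stand's x = 0), which comes out of the housing over the rest. Sprung forward it is at y = 14 mm in the stand's frame and bars the cover's place; parked it is at y = 50 mm, clear of it.
- knob (a point): Middle of the red ball knob, 22 mm across, on the probe's handle: an 8 mm stem square to the rod, knob 75 mm from the rod's axis. Drawn back by d mm and turned by angle a, it is in the stand's frame at x = -75 sin a, y = 120 + d, z = 70 + 75 cos a mm: at rest 0, 120, 145; parked about -39, 156, 134.
- probe (a joint): How far the probe is drawn back along the stand's +y, 0 to 0.052 m. A spring pulls it back with 3.3 N at 0 and 9 N at full draw. The stem passes the hook only between 0.044 and 0.052; once turned in and let back it rests in the notch at 0.036.
- probe_turn (a joint): Handle's angle about the rod: 0 upright, growing as the knob swings toward the robot (-x of the stand), up to 0.68 rad. A light spring (about 1.5 N at the knob) turns it back. In the lane it turns 0.07 at most; to come behind the hook turn it to 0.58 or more while drawn back; parked it stays at about 0.55.
- rest: Sloped, slick white rest, rising 28 deg (0.489 rad) along the stand's x. Origin on its surface, 50 mm straight over the stand's origin; x up the slope, y left, z out of the surface. Surface x -29.5 to 54 mm. Lip at x below -29.5, 9 mm high. Black rails 6 mm high, inner faces at y -44 and 44. A well laid cover has this origin and these axes; let go, it slides down to the lip.
- cover: Brown moulded cover, alone near the table's front edge, left, before the white jig; 59 x 74 x 32 mm (x, y, z), 0.034 kg. Origin: centre of its flat underside, z up. Tall block x -11 to 29, 32 high (grip across x, 40 mm); low step x -29 to -11, 10 high, which faces the robot at yaw 0. The covers in the jig and at the right are fixed and not meant.
- step_edge (a point): Middle of the cover's outer step face, 29 mm to -x of the cover's origin and 5 mm up; it ends up against the lip.
- flush_cutter: Red-handled cutting pliers, 136 mm long, loose at the front edge: to be left alone.
- deburr_tool: Blue pen-like deburring tool, 164 mm long, loose at the front right: to be left alone.
- offcut_cup: Steel cup, 67 mm across and 54 mm high, loose behind and right of the jig: to be left alone.
- tape_roll: Roll of tape, 101 mm across and 24 mm high, loose behind the stand: to be left alone.

How it is judged:
By the outcome, as a careful person would: the job done as asked, in the order asked, and still so for the second after the job is handed in, with the robot touching nothing.
It also fails if it takes over 48 s, if anything falls off the work surface, if the arm or the gripper's body presses on something with over 40 N, if the wrist force passes 120 N, or if a joint passes its speed limit or range.

## Working session

There is one attempt and no reset: what is moved stays moved. The work goes in short steps, Python scripts to look and compute and a tool call to move; the robot and the scene stay as the last step left them, time stands still between calls to the robot, and variables do not carry over. Pictures are saved under pics/ and viewed, and the job is handed in when it is done.

Besides the shell and the picture viewer there is one more tool, called after ">>>" by a JSON object that holds its "method" and its "body", one argument or row to a line. step_arm: Moves the arm, as the interface text tells. Its arguments: {"type":"object","properties":{"increments":{"type":"array","items":{"type":"array","items":{"type":"number"}}},"newtons":{"type":"number"}},"required":["increments"]}

```bash
mkdir -p pics; ls; python3 - <<'E'
from cell import *
import cv2,numpy as np
o=get_obs();print(o)
for n in ["scene","side"]:
    s=snapshot(n);cv2.imwrite(f"pics/{n}0.png",s["img"][:,:,::-1]);print(n,s["mtx"].round(1).tolist(),s["pose"].round(4).tolist())
    P=s["pose"]
    for t in ["check_stand","gate","probe_tip","knob","rest","cover","step_edge","flush_cutter","deburr_tool","offcut_cup","tape_roll"]:
        r=tip_of(n,t)
        print(t,[((P@np.r_[d["centre"],1])[:3].round(4).tolist(),round(d["confidence"],2)) for d in r[:3]])
E
```

```text
pics
{'time': 0.0, 'q': array([-1.33461582e+00,  1.24498728e-01,  1.65164484e+00,  2.79885873e-07,
        1.36746177e+00, -8.25933091e-02]), 'dq': array([-9.43891562e-05,  1.33757260e-03, -4.40369426e-04, -1.47074315e-04,
       -2.16256708e-04,  1.72219127e-04]), 'tau': array([-4.52549702e-04, -4.23609746e+01, -3.65453017e+01, -1.20197174e-04,
        6.94203147e-03,  1.03723869e-05]), 'tool_pos': array([ 0.20355017, -0.61668771,  0.23007436]), 'eef_rot': array([-3.14142634e+00,  2.00579983e-03, -1.25202240e+00]), 'ft_force': array([ 0.04345742, -0.26448201,  0.2786971 ]), 'wrist_torque': array([-0.01064546, -0.06928536,  0.00104056]), 'gripper_width': 1.0015119649293458}
scene [[598.1, 0.0, 311.8], [0.0, 598.1, 239.4], [0.0, 0.0, 1.0]] [[0.2898, -0.4334, 0.8534, -0.5066], [-0.9571, -0.1302, 0.2589, -0.5431], [-0.0011, -0.8918, -0.4525, 0.6688], [0.0, 0.0, 0.0, 1.0]]
check_stand [([0.5448, -0.3819, 0.0028], 0.9)]
gate []
probe_tip [([0.5496, -0.371, 0.0703], 0.76)]
knob [([0.5687, -0.2629, 0.1483], 0.59)]
rest [([0.5479, -0.3798, 0.046], 0.7), ([0.4039, 0.0755, 0.0054], 0.57)]
cove
[... 322 characters left out ...]
, 322.5], [0.0, 523.0, 243.5], [0.0, 0.0, 1.0]] [[0.9661, -0.1558, 0.206, 0.3086], [-0.2576, -0.6415, 0.7226, -1.1324], [0.0196, -0.7512, -0.6598, 0.9578], [0.0, 0.0, 0.0, 1.0]]
check_stand [([0.5468, -0.3856, 0.0044], 0.69)]
gate []
probe_tip [([0.548, -0.3691, 0.0738], 0.49)]
knob [([0.5702, -0.267, 0.1471], 0.71)]
rest [([0.5487, -0.378, 0.049], 0.97)]
cover [([0.4318, 0.0794, 0.0004], 0.57), ([0.5464, -0.3679, 0.074], 0.41)]
step_edge [([0.4037, 0.0759, 0.0085], 0.57), ([0.5535, -0.3813, 0.052], 0.55)]
flush_cutter [([0.4198, -0.1627, -0.0021], 0.72)]
deburr_tool [([0.421, -0.5321, 0.0019], 0.75)]
offcut_cup [([0.7059, -0.1185, 0.002], 0.79)]
tape_roll [([0.7377, -0.2426, -0.0021], 0.8)]
```

View pics/scene0.png

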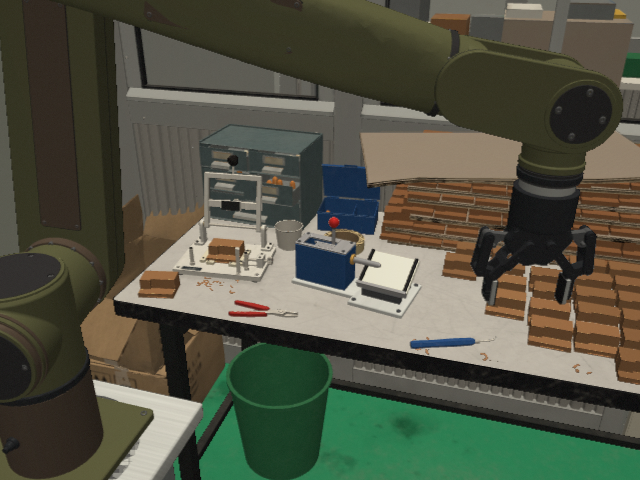

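View pics/side0.png

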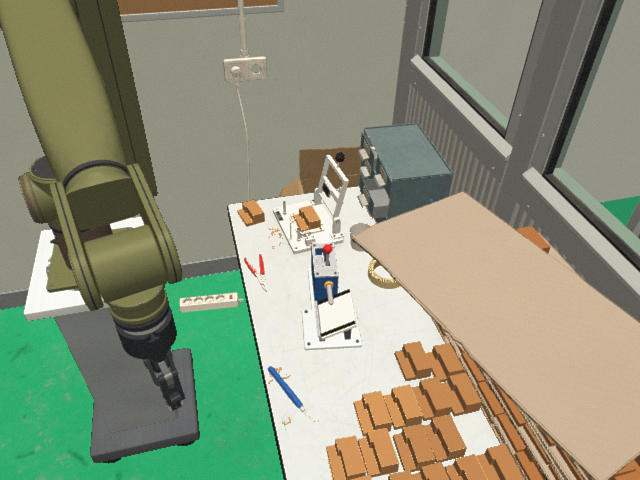

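The scene view shows the lone cover at (160,285), the jig behind it, the knob at (334,223), the stand rest at (395,270), the pliers at (262,310) and the deburring tool at (443,343). Next I'll refine the poses using depth.

```bash
cat > h.py <<'E'
from cell import *
import cv2,numpy as np
def cloud(s):
    z=s["z_map"];K=s["mtx"];v,u=np.indices(z.shape)
    p=np.stack([(u-K[0,2])*z/K[0,0],(v-K[1,2])*z/K[1,1],z],-1)
    w=p@s["pose"][:3,:3].T+s["pose"][:3,3]
    w[z<=0]=np.nan
    return w
E
python3 - <<'E'
from h import *
S={n:snapshot(n) for n in ["scene","side"]}
import pickle;pickle.dump(S,open("s0.pkl","wb"))
def line(a): 
    return a
for n,s in S.items():
    w=cloud(s);im=s["img"].astype(int)
    # knob: red
    r=(im[...,0]>120)&(im[...,1]<60)&(im[...,2]<60)&(w[...,2]>.11)&(w[...,0]<.7)&(w[...,0]>.45)&(abs(w[...,1]+.27)<.08)
    p=w[r];
    A=np.c_[2*p,np.ones(len(p))];x=np.linalg.lstsq(A,(p**2).sum(1),rcond=None)[0]
    print(n,"knob n",len(p),"med",np.median(p,0).round(4),"sphere",x[:3].round(4),np.sqrt(x[3]+x[:3]@x[:3]).round(4))
    # fixed radius fit
    from scipy.optimize import least_squares
    f=least_squares(lambda c:np.linalg.norm(p-c,axis=1)-.011,p.mean(0)+[0,0,-.005],loss="soft_l1",f_scale=.002);print(" fixedR",f.x.round(4))
    # rest: white plane
    br=(im.min(-1)>150)&(abs(w[...,0]-.548)<.05)&(abs(w[...,1]+.38)<.05)&(w[...,2]>.03)&(w[...,2]<.085)
    p=w[br];
    for i in range(5):
        c=p.mean(0);nn=np.linalg.svd(p-c)[2][2];nn*=np.sign(nn[2]);d=(p-c)@nn;p=p[abs(d)<max(.003,2*d.std())]
    print(" rest n",len(p),"normal",nn.round(3),"slope",np.arccos(nn[2]).round(3),"yaw",np.arctan2(-nn[1],-nn[0]).round(3),"z at .5475,-.381",(c[2]-(nn[:2]@(np.array([.5475,-.381])-c[:2]))/nn[2]).round(4))
    cv2.imwrite(f"pics/m_{n}.png",(br*255).astype(np.uint8))
    # gate/housing top
    g=(w[...,2]>.090)&(w[...,2]<.106)&(abs(w[...,0]-.575)<.09)&(abs(w[...,1]+.25)<.11)
    p=w[g][:,:2].astype(np.float32);print(" gate n",len(p),"minrect",cv2.minAreaRect(p), "z",np.median(w[g][:,2]).round(4))
    # cover top
    g=(abs(w[...,0]-.435)<.07)&(abs(w[...,1]-.08)<.07)&(w[...,2]>.027)&(w[...,2]<.04)&(im[...,0]>im[...,2]+30)
    p=w[g][:,:2].astype(np.float32);print(" covertop n",len(p),cv2.minAreaRect(p),w[g][:,2].mean().round(4))
    g=(abs(w[...,0]-.435)<.07)&(abs(w[...,1]-.08)<.07)&(w[...,2]>.006)&(w[...,2]<.014)&(im[...,0]>im[...,2]+30)
    p=w[g][:,:2].astype(np.float32);print(" step n",len(p),cv2.minAreaRect(p))
    m=trace(n,"cover")
    for d in m[:2]:
        print(" mask",d["confidence"],np.argwhere(d["mask"]).mean(0),d["mask"].sum())
E
python3 - <<'E'
import pickle,cv2
S=pickle.load(open("s0.pkl","rb"))
import numpy as np
a=cv2.resize(S["scene"]["img"][190:330,120:440,::-1],None,fx=2.5,fy=2.5,interpolation=cv2.INTER_CUBIC)
cv2.imwrite("pics/z1.png",a)
a=cv2.resize(S["side"]["img"][190:360,220:420,::-1],None,fx=3.5,fy=3.5,interpolation=cv2.INTER_CUBIC)
cv2.imwrite("pics/z2.png",a)
E
```

```text
scene knob n 46 med [ 0.5619 -0.2653  0.1512] sphere [ 0.564  -0.2645  0.1494] 0.0073
 fixedR [ 0.5673 -0.2631  0.1447]
 rest n 1125 normal [-0.454  0.083  0.887] slope 0.48 yaw -0.181 z at .5475,-.381 0.0506
 gate n 798 minrect ((0.5646016597747803, -0.24721524119377136), (0.11954138427972794, 0.06434457004070282), 77.77770233154297) z 0.0977
 covertop n 373 ((0.441567063331604, 0.08231331408023834), (0.0461970679461956, 0.07572666555643082), 17.34062385559082) 0.0314
 step n 320 ((0.44869083166122437, 0.08335073292255402), (0.09671185910701752, 0.07445933669805527), 13.939873695373535)
 mask 0.83 [284.101069   158.72886297] 1029
side knob n 51 med [ 0.5653 -0.2701  0.1517] sphere [ 0.5666 -0.2676  0.1502] 0.0077
 fixedR [ 0.5683 -0.2636  0.1463]
 rest n 915 normal [-0.457  0.081  0.886] slope 0.483 yaw -0.175 z at .5475,-.381 0.0516
 gate n 677 minrect ((0.5656631588935852, -0.24726328253746033), (0.12220395356416702, 0.05626051872968674), 79.89844512939453) z 0.0993
 covertop n 230 ((0.4415236711502075, 0.07944317907094955), (0.040523748844861984, 0.07714599370956421), 15.136482238769531) 0.033
 step n 152 ((0.4206135869026184, 0.06967823207378387), (0.05123037099838257, 0.09056730568408966), 41.59173583984375)
 mask 0.6 [212.61568627 251.00588235] 510
```

View pics/z1.png

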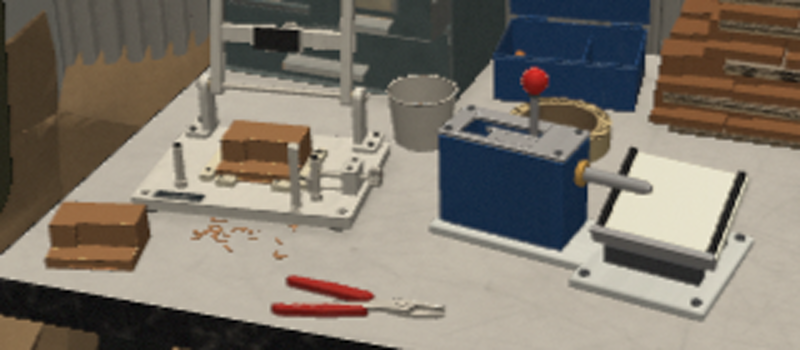

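View pics/z2.png

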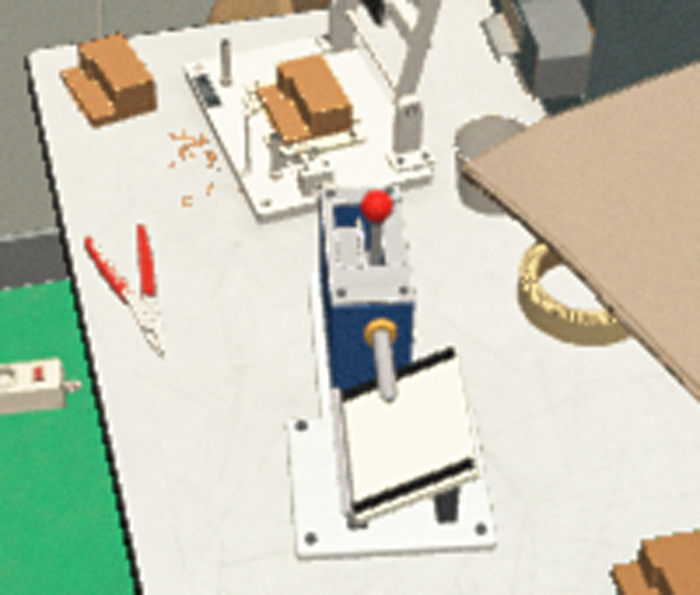

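>>> {"method": "step_arm", "body": {
  "increments": [
    [-8,-16,0,0,1],
    [-15,-32,0,0,1],
    [-16,-33,0,0,1],
    [-16,-33,0,0,1],
    [-16,-33,0,0,1],
    [-16,-33,0,0,1],
    [-16,-33,0,0,1],
    [-16,-33,0,0,1],
    [-16,-33,0,0,1],
    [-16,-33,0,0,1],
    [-16,-33,0,0,1],
    [-16,-33,0,0,1],
    [-16,-33,0,0,1],
    [-15,-31,0,0,1],
    [-8,-15,0,0,1],
    [0,0,0,7.5,1],
    [0,0,0,7.5,1],
    [0,0,0,7.5,1],
    [0,0,0,7,1],
    [0,0,0,0,0.7]
  ]
}}

```text
time: 3.4
tool_pos: [0.5678, -0.2629, 0.2313]
eef_rot: [3.141, 0.0, -1.767]
ft_force: [0.7, 0.5, -0.4]
gripper_width: 0.857
```

```bash
python3 - <<'E'
from h import *
o=get_obs();print({k:np.round(o[k],4) for k in ["time","q","tool_pos","eef_rot","ft_force","gripper_width"]})
s=snapshot("wrist");cv2.imwrite("pics/w1.png",s["img"][:,:,::-1]);P=s["pose"];print(P.round(3).tolist())
for t in ["knob","probe_tip","rest","check_stand","gate"]:
    print(t,[((P@np.r_[d["centre"],1])[:3].round(4).tolist(),round(d["confidence"],2)) for d in tip_of("wrist",t)[:2]])
w=cloud(s);im=s["img"].astype(int)
r=(im[...,0]>110)&(im[...,1]<60)&(im[...,2]<60)&(w[...,2]>.12)
p=w[r];print(len(p),p.mean(0) if len(p) else 0)
from scipy.optimize import least_squares
if len(p)>20:
    f=least_squares(lambda c:np.linalg.norm(p-c,axis=1)-.011,p.mean(0)+[0,0,-.005],loss="soft_l1",f_scale=.002);print(" fixedR",f.x.round(4))
E
```

```text
{'time': np.float64(3.4), 'q': array([-5.1930e-01,  7.1300e-02,  1.7067e+00, -1.0000e-04,  1.3638e+00,
        1.2473e+00]), 'tool_pos': array([ 0.5678, -0.2629,  0.2313]), 'eef_rot': array([ 3.1413,  0.    , -1.7666]), 'ft_force': array([ 0.7318,  0.4712, -0.4347]), 'gripper_width': np.float64(0.8566)}
[[-0.196, -0.934, -0.298, 0.645], [-0.981, 0.186, 0.061, -0.278], [-0.001, 0.304, -0.953, 0.374], [0.0, 0.0, 0.0, 1.0]]
knob [([0.5683, -0.2617, 0.1471], 0.58)]
probe_tip [([0.5467, -0.3663, 0.0678], 0.91)]
rest [([0.5471, -0.3838, 0.0504], 0.89)]
check_stand [([0.5444, -0.3844, -0.0024], 0.91)]
gate []
467 [ 0.57031392 -0.26374718  0.15471512]
 fixedR [ 0.5686 -0.2634  0.1451]
```

View pics/w1.png

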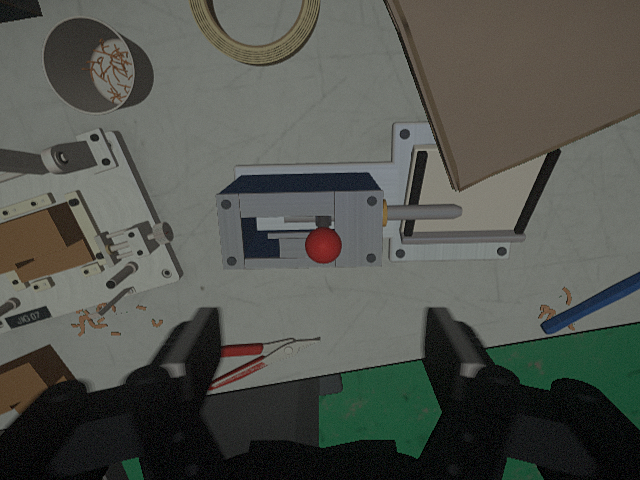

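>>> {"method": "step_arm", "body": {
  "increments": [
    [0,0,15,0,0.7],
    [0,0,25,0,0.7],
    [0,0,25,0,0.7],
    [0,0,20,0,0.7],
    [0,0,13,0,0.6],
    [0,0,7,0,0.5],
    [0,0,0,0,0.3],
    [0,0,0,0,0.1],
    [0,0,0,0,0.1],
    [0,0,0,0,0.1],
    [0,0,0,0,0.1],
    [0,0,0,0,0.1]
  ],
  "newtons": 40
}}

```text
time: 4.9
tool_pos: [0.5682, -0.2633, 0.1266]
eef_rot: [-3.141, -0.0, -1.767]
ft_force: [0.2, -1.0, -3.4]
gripper_width: 0.231
```

```bash
python3 - <<'E'
from h import *
o=get_obs();print({k:np.round(o[k],4) for k in ["time","tool_pos","eef_rot","ft_force","gripper_width"]})
s=snapshot("side");cv2.imwrite("pics/s1.png",cv2.resize(s["img"][180:380,220:440,::-1],None,fx=3,fy=3))
import pickle;S=pickle.load(open("s0.pkl","rb"))
for n in S:
    w=cloud(S[n]);im=S[n]["img"].astype(int)
    # cardboard: tan color, z> .1 near rest
    m=(w[...,2]>.09)&(abs(w[...,1]+.42)<.16)&(w[...,0]>.5)&(w[...,0]<.75)&(w[...,1]<-.36)
    p=w[m];print(n,len(p))
    if len(p): 
        for y in np.arange(-.56,-.26,.03):
            q=p[abs(p[:,1]-y)<.01]
            if len(q): i=q[:,0].argmin();print(round(y,2),q[i].round(3),"zrange",q[:,2].min().round(3),q[:,2].max().round(3))
E
```

```text
{'time': np.float64(4.9), 'tool_pos': array([ 0.5682, -0.2633,  0.1266]), 'eef_rot': array([-3.1412e+00, -2.0000e-04, -1.7669e+00]), 'ft_force': array([ 0.1963, -1.0123, -3.4439]), 'gripper_width': np.float64(0.2314)}
scene 2334
-0.56 [ 0.667 -0.553  0.233] zrange 0.226 0.237
-0.53 [ 0.657 -0.521  0.233] zrange 0.226 0.238
-0.5 [ 0.649 -0.49   0.233] zrange 0.225 0.237
-0.47 [ 0.641 -0.462  0.23 ] zrange 0.225 0.237
-0.44 [ 0.632 -0.437  0.229] zrange 0.225 0.238
-0.41 [ 0.624 -0.402  0.228] zrange 0.225 0.237
-0.38 [ 0.617 -0.379  0.228] zrange 0.221 0.237
side 4244
-0.56 [ 0.668 -0.551  0.233] zrange 0.226 0.24
-0.53 [ 0.66  -0.52   0.232] zrange 0.227 0.24
-0.5 [ 0.651 -0.491  0.232] zrange 0.228 0.24
-0.47 [ 0.644 -0.463  0.234] zrange 0.224 0.24
-0.44 [ 0.634 -0.431  0.234] zrange 0.228 0.24
-0.41 [ 0.626 -0.401  0.231] zrange 0.225 0.24
-0.38 [ 0.618 -0.373  0.23 ] zrange 0.222 0.24
```

View pics/s1.png

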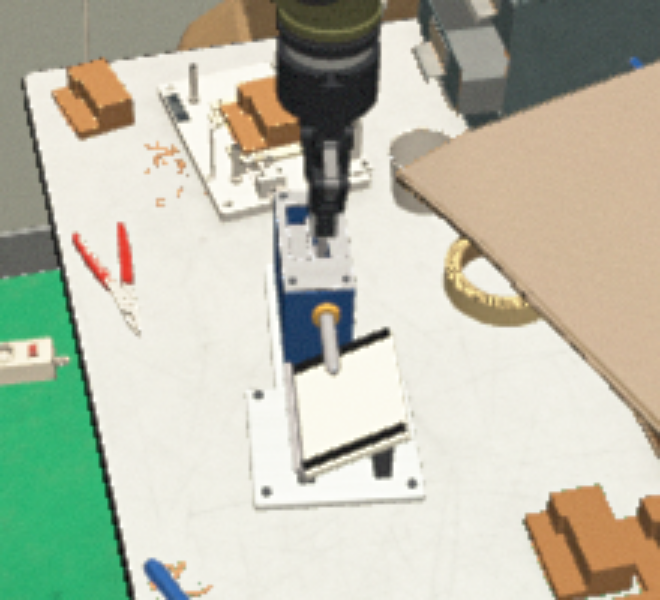

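>>> {"method": "step_arm", "body": {
  "increments": [
    [-4,0,0,0,0.1],
    [-8,0,0,0,0.1],
    [-8,0,0,0,0.1],
    [-8,0,0,0,0.1],
    [-8,0,0,0,0.1],
    [-7,0,0,0,0.1],
    [-5,0,0,0,0.1],
    [0,0,0,0,0.1],
    [0,0,0,0,0.1]
  ]
}}

```text
time: 5.85
tool_pos: [0.5768, -0.2171, 0.1266]
eef_rot: [3.141, -0.004, -1.766]
ft_force: [-3.6, -8.0, -2.8]
gripper_width: 0.225
```

```bash
python3 - <<'E'
from h import *
o=get_obs();print({k:np.round(o[k],4) for k in ["time","tool_pos","eef_rot","ft_force","gripper_width"]})
s=snapshot("side");cv2.imwrite("pics/s2.png",cv2.resize(s["img"][180:380,220:440,::-1],None,fx=3,fy=3))
P=s["pose"]
for t in ["knob","probe_tip"]:
    print(t,[((P@np.r_[d["centre"],1])[:3].round(4).tolist(),round(d["confidence"],2)) for d in tip_of("side",t)[:2]])
E
```

```text
{'time': np.float64(5.85), 'tool_pos': array([ 0.5768, -0.2171,  0.1266]), 'eef_rot': array([ 3.1408, -0.0037, -1.7662]), 'ft_force': array([-3.5527, -7.9868, -2.8307]), 'gripper_width': np.float64(0.2249)}
knob []
probe_tip [([0.5544, -0.3225, 0.0766], 0.62)]
```

View pics/s2.png

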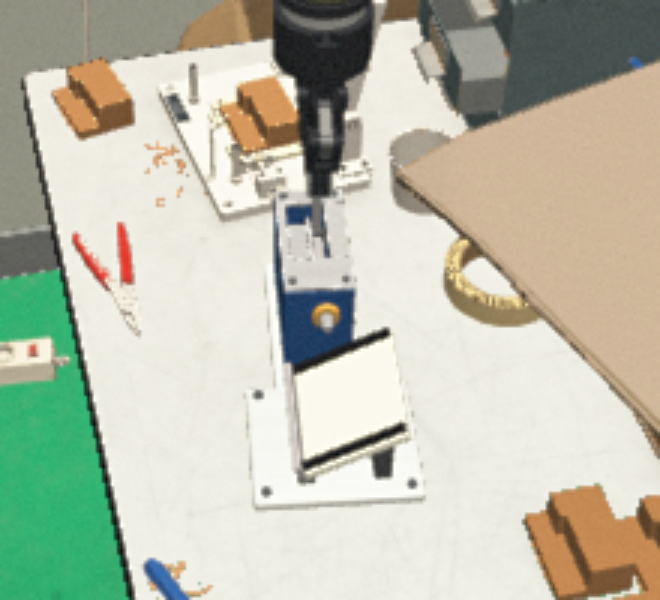

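>>> {"method": "step_arm", "body": {
  "increments": [
    [-1,4,0.1,0,0.1],
    [-0.5,6,0.6,0,0.1],
    [0,6,1.0,0,0.1],
    [0,6,1.5,0,0.1],
    [0,6,2.1,0,0.1],
    [0,5,2.1,0,0.1],
    [0,5,2.5,0,0.1],
    [0,4,2.4,0,0.1],
    [0,2.5,1.8,0,0.1],
    [0,0,0,0,0.1],
    [0,0,0,0,0.1]
  ]
}}

```text
time: 7.1
tool_pos: [0.5366, -0.2085, 0.1161]
eef_rot: [-3.134, -0.005, -1.767]
ft_force: [0.0, -8.0, 5.4]
gripper_width: 0.23
```

```bash
python3 - <<'E'
from h import *
o=get_obs();print({k:np.round(o[k],4) for k in ["time","tool_pos","eef_rot","ft_force","gripper_width"]})
s=snapshot("scene");cv2.imwrite("pics/s3.png",cv2.resize(s["img"][150:330,240:440,::-1],None,fx=3,fy=3))
s=snapshot("side");cv2.imwrite("pics/s4.png",cv2.resize(s["img"][180:380,220:440,::-1],None,fx=3,fy=3))
P=s["pose"]
for t in ["knob","probe_tip"]:
    print(t,[((P@np.r_[d["centre"],1])[:3].round(4).tolist(),round(d["confidence"],2)) for d in tip_of("side",t)[:2]])
E
```

```text
{'time': np.float64(7.1), 'tool_pos': array([ 0.5366, -0.2085,  0.1161]), 'eef_rot': array([-3.1336, -0.0053, -1.7666]), 'ft_force': array([ 0.0313, -7.9502,  5.3585]), 'gripper_width': np.float64(0.2304)}
knob []
probe_tip [([0.5537, -0.3225, 0.0718], 0.43)]
```

View pics/s3.png

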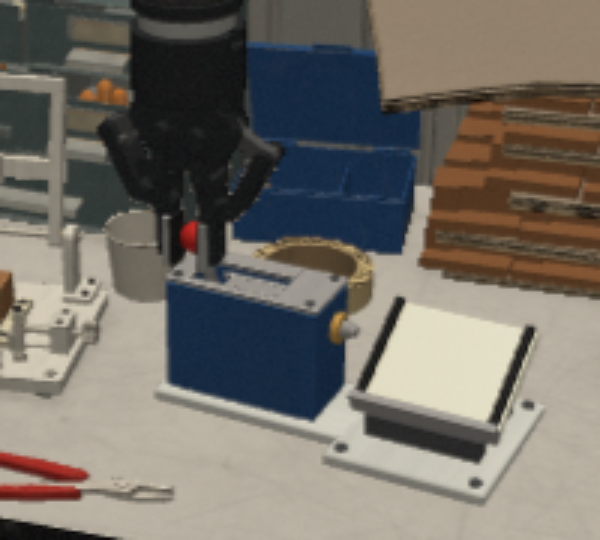

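View pics/s4.png

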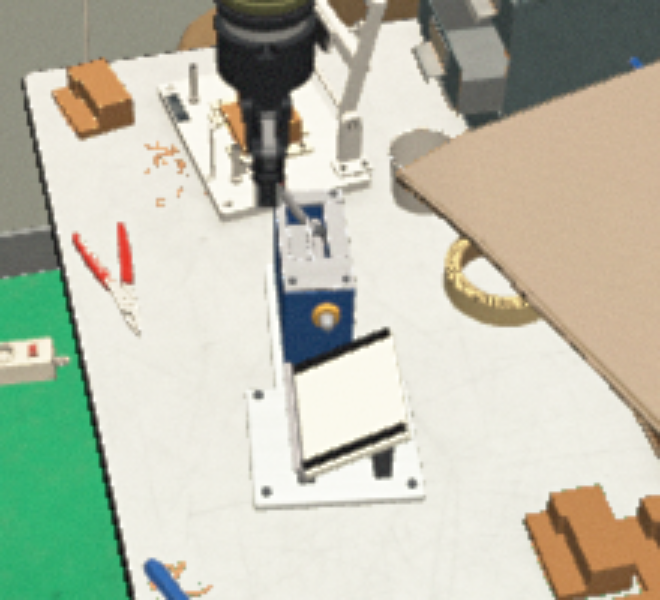

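>>> {"method": "step_arm", "body": {
  "increments": [
    [0,2,0.5,0,0.1],
    [0,2,1,0,0.1],
    [0,0,0,0,0.1],
    [0,0,0,0,0.1]
  ]
}}

```text
time: 7.7
tool_pos: [0.5327, -0.2075, 0.114]
eef_rot: [-3.134, -0.005, -1.767]
ft_force: [0.2, -9.2, 2.2]
gripper_width: 0.229
```

>>> {"method": "step_arm", "body": {
  "increments": [
    [4,0,0,0,0.1],
    [5,0,0,0,0.1],
    [4,0,0,0,0.1],
    [1,0,0,0,0.1],
    [0,-2,-0.6,0,0.1],
    [0,-2,-1,0,0.1],
    [0,-1,-0.5,0,0.1],
    [0,0,0,0,0.1]
  ]
}}

```text
time: 8.5
tool_pos: [0.5332, -0.2203, 0.1155]
eef_rot: [-3.14, -0.002, -1.766]
ft_force: [-4.0, -1.9, 9.0]
gripper_width: 0.227
```

```bash
python3 - <<'E'
from h import *
o=get_obs();print({k:np.round(o[k],4) for k in ["time","tool_pos","eef_rot","ft_force","gripper_width"]})
s=snapshot("side");cv2.imwrite("pics/s5.png",cv2.resize(s["img"][200:340,270:390,::-1],None,fx=4,fy=4))
P=s["pose"]
for t in ["knob","probe_tip"]:
    print(t,[((P@np.r_[d["centre"],1])[:3].round(4).tolist(),round(d["confidence"],2)) for d in tip_of("side",t)[:2]])
E
```

```text
{'time': np.float64(8.5), 'tool_pos': array([ 0.5332, -0.2203,  0.1155]), 'eef_rot': array([-3.1400e+00, -1.6000e-03, -1.7665e+00]), 'ft_force': array([-3.9854, -1.9423,  8.9529]), 'gripper_width': np.float64(0.2268)}
knob [([0.5381, -0.2266, 0.1404], 0.6), ([0.55, -0.3853, 0.0035], 0.54)]
probe_tip [([0.5553, -0.3348, 0.0762], 0.62)]
```

View pics/s5.png

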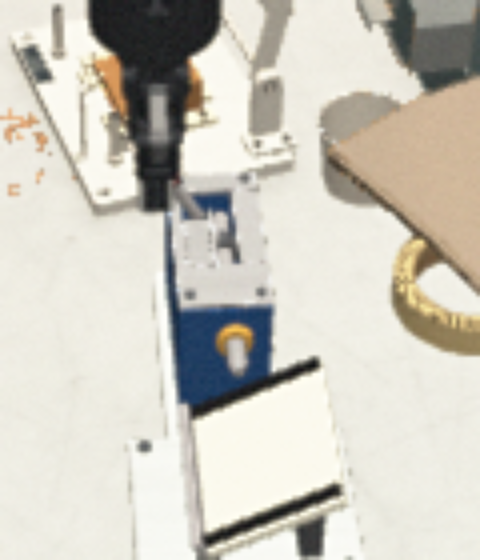

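>>> {"method": "step_arm", "body": {
  "increments": [
    [0,0,0,0,0.3],
    [0,0,0,0,0.45],
    [0,0,0,0,0.55],
    [0,0,0,0,0.55],
    [0,0,-15,0,0.55],
    [0,0,-30,0,0.55],
    [0,0,-30,0,0.55],
    [0,0,-15,0,0.55],
    [0,0,0,0,0.55]
  ]
}}

```text
time: 9.55
tool_pos: [0.534, -0.2207, 0.2067]
eef_rot: [-3.135, -0.002, -1.767]
ft_force: [-0.1, 0.5, 0.3]
gripper_width: 0.549
```

```bash
python3 - <<'E'
from h import *
o=get_obs();print({k:np.round(o[k],4) for k in ["time","tool_pos","eef_rot","ft_force","gripper_width"]})
s=snapshot("side");cv2.imwrite("pics/s6.png",cv2.resize(s["img"][200:340,270:390,::-1],None,fx=4,fy=4))
P=s["pose"]
for t in ["knob","probe_tip"]:
    print(t,[((P@np.r_[d["centre"],1])[:3].round(4).tolist(),round(d["confidence"],2)) for d in tip_of("side",t)[:2]])
s=snapshot("wrist");cv2.imwrite("pics/w2.png",s["img"][:,:,::-1]);P=s["pose"]
for t in ["knob","probe_tip","rest","check_stand"]:
    print(t,[((P@np.r_[d["centre"],1])[:3].round(4).tolist(),round(d["confidence"],2)) for d in tip_of("wrist",t)[:2]])
E
```

```text
{'time': np.float64(9.55), 'tool_pos': array([ 0.534 , -0.2207,  0.2067]), 'eef_rot': array([-3.1354e+00, -1.8000e-03, -1.7669e+00]), 'ft_force': array([-0.1227,  0.5389,  0.3316]), 'gripper_width': np.float64(0.5485)}
knob [([0.5408, -0.2262, 0.1408], 0.65), ([0.7069, -0.1129, 0.0026], 0.15)]
probe_tip [([0.4012, 0.0744, 0.0078], 0.66), ([0.5537, -0.3347, 0.0744], 0.54)]
knob [([0.5411, -0.2203, 0.1392], 0.97)]
probe_tip [([0.5525, -0.3334, 0.0658], 0.58)]
rest [([0.5481, -0.3809, 0.0491], 0.91)]
check_stand [([0.548, -0.3812, -0.0005], 0.78)]
```

View pics/s6.png

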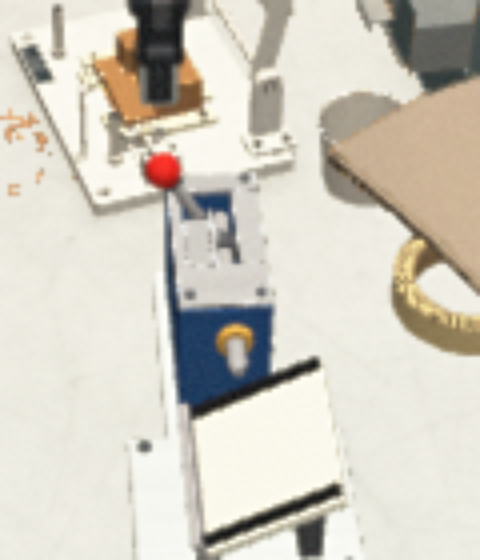

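View pics/w2.png

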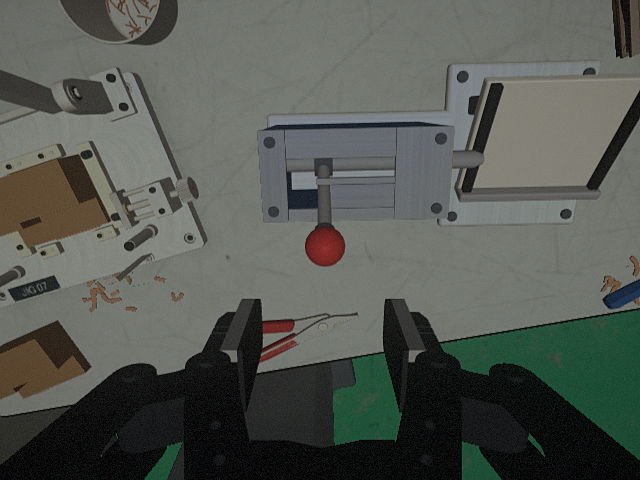

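```bash
python3 - <<'E'
from h import *
import pickle;S=pickle.load(open("s0.pkl","rb"))
for n in S:
    w=cloud(S[n]).reshape(-1,3)
    for y0 in np.arange(-.15,.2,.05):
        out=[]
        for x0 in np.arange(.40,.75,.05):
            m=(w[:,0]>=x0)&(w[:,0]<x0+.05)&(w[:,1]>=y0)&(w[:,1]<y0+.05)&(w[:,2]<.5)
            out.append(round(float(w[m][:,2].max()),3) if m.sum()>3 else None)
        print(n,round(y0,2),out)
o=get_obs();tp=o["tool_pos"];yw=o["eef_rot"][2]
tx=np.array([np.cos(yw),np.sin(yw)]);ty=np.array([np.sin(yw),-np.cos(yw)])
d=np.array([.44,.078])-tp[:2];print("tool shift",d@tx,d@ty,"turn deg",np.degrees(yw-.22))
# jig plate front-left edges near cover
for n in S:
    w=cloud(S[n]).reshape(-1,3)
    m=(w[:,2]>.006)&(w[:,2]<.03)&(w[:,0]>.46)&(w[:,0]<.56)&(abs(w[:,1]-.07)<.07)
    p=w[m]
    for y in np.arange(0,.15,.02):
        q=p[abs(p[:,1]-y)<.01]; print(n,round(y,2),q[:,0].min().round(3) if len(q) else None)
E
```

```text
scene -0.15 [0.013, 0.004, 0.035, 0.045, 0.02, 0.056, 0.144]
scene -0.1 [0.012, 0.004, 0.081, 0.045, 0.125, 0.188, 0.145]
scene -0.05 [0.003, 0.004, 0.031, 0.054, 0.133, 0.23, 0.145]
scene 0.0 [0.034, 0.033, 0.061, 0.053, 0.182, 0.231, 0.146]
scene 0.05 [0.035, 0.035, 0.061, 0.022, 0.182, 0.189, 0.004]
scene 0.1 [0.035, 0.033, 0.005, 0.004, 0.003, 0.004, 0.004]
scene 0.15 [0.002, 0.002, 0.002, 0.002, 0.002, 0.002, 0.004]
side -0.15 [0.017, 0.006, 0.024, 0.049, 0.023, 0.061, 0.147]
side -0.1 [0.013, 0.008, 0.082, 0.046, 0.118, 0.193, 0.148]
side -0.05 [0.007, 0.008, 0.029, 0.057, 0.136, 0.234, 0.149]
side 0.0 [0.036, 0.034, 0.061, 0.056, 0.135, 0.23, 0.147]
side 0.05 [0.039, 0.037, 0.06, 0.024, 0.176, 0.191, 0.008]
side 0.1 [0.037, 0.036, 0.006, 0.007, 0.006, 0.006, 0.009]
side 0.15 [0.004, 0.005, 0.004, 0.005, 0.006, None, None]
tool shift -0.2740374259672998 0.14800658679124262 turn deg -113.84155863770329
scene 0.0 0.502
scene 0.02 0.498
scene 0.04 0.461
scene 0.06 0.462
scene 0.08 0.495
scene 0.1 0.46
scene 0.12 None
scene 0.14 None
side 0.0 0.465
side 0.02 0.468
side 0.04 0.461
side 0.06 0.46
side 0.08 0.477
side 0.1 None
side 0.12 0.468
side 0.14 0.522
```

>>> {"method": "step_arm", "body": {
  "increments": [
    [-18,10,-5,0,0.55],
    [-34,18,-5,0,0.55],
    [-34,18,0,0,0.55],
    [-34,18,0,0,0.55],
    [-34,18,0,0,0.55],
    [-34,19,0,0,0.6],
    [-34,19,0,0,0.7],
    [-34,18,0,0,0.7],
    [-18,10,0,0,0.7],
    [0,0,0,-8,0.7],
    [0,0,0,-8,0.7],
    [0,0,0,-8,0.7],
    [0,0,0,-8,0.7],
    [0,0,0,-8,0.7],
    [0,0,0,-8,0.7],
    [0,0,0,-8,0.7],
    [0,0,0,-8,0.7],
    [0,0,0,-8,0.7],
    [0,0,0,-8,0.7],
    [0,0,0,-8,0.7]
  ]
}}

```text
time: 11.95
tool_pos: [0.4403, 0.0777, 0.2123]
eef_rot: [3.141, 0.001, -0.225]
ft_force: [-0.0, -0.8, -0.8]
gripper_width: 0.703
```

>>> {"method": "step_arm", "body": {
  "increments": [
    [0,0,0,-8,0.7],
    [0,0,0,-8,0.7],
    [0,0,0,-8,0.7],
    [0,0,0,-2,0.7],
    [0,0,0,0,0.7],
    [0,0,0,0,0.7]
  ]
}}

```text
time: 12.55
tool_pos: [0.4404, 0.0776, 0.2125]
eef_rot: [-3.142, 0.001, 0.222]
ft_force: [0.2, 0.2, -0.1]
gripper_width: 0.696
```

```bash
python3 - <<'E'
from h import *
o=get_obs();print({k:np.round(o[k],4) for k in ["time","q","tool_pos","eef_rot","ft_force","gripper_width"]})
s=snapshot("wrist");cv2.imwrite("pics/w3.png",s["img"][:,:,::-1]);P=s["pose"]
print(P.round(3).tolist())
for t in ["cover","step_edge"]:
    print(t,[((P@np.r_[d["centre"],1])[:3].round(4).tolist(),round(d["confidence"],2)) for d in tip_of("wrist",t)[:3]])
w=cloud(s);im=s["img"].astype(int)
ok=(abs(w[...,0]-.435)<.06)&(abs(w[...,1]-.08)<.06)
for lo,hi in [(.027,.04),(.007,.014)]:
    g=ok&(w[...,2]>lo)&(w[...,2]<hi)
    p=w[g][:,:2].astype(np.float32);print(len(p),cv2.minAreaRect(p) if len(p)>5 else 0)
    print(np.percentile(w[g],[1,99],axis=0).round(4).tolist() if len(p) else 0)
E
```

```text
{'time': np.float64(12.55), 'q': array([ 0.0544, -0.3345,  2.1039, -0.    ,  1.3728, -0.1675]), 'tool_pos': array([0.4404, 0.0776, 0.2125]), 'eef_rot': array([-3.1415e+00,  6.0000e-04,  2.2190e-01]), 'ft_force': array([ 0.2225,  0.2242, -0.1253]), 'gripper_width': np.float64(0.6956)}
[[0.976, 0.209, 0.066, 0.424], [0.219, -0.93, -0.295, 0.153], [-0.0, 0.303, -0.953, 0.355], [0.0, 0.0, 0.0, 1.0]]
cover [([0.4339, 0.0771, 0.0039], 0.84), ([0.4129, -0.1606, 0.0017], 0.29)]
step_edge [([0.4018, 0.0735, 0.0057], 0.59)]
3904 ((0.441843718290329, 0.08160267770290375), (0.039451099932193756, 0.07271930575370789), 13.330519676208496)
[[0.4175, 0.0466, 0.0296], [0.4657, 0.1184, 0.0338]]
1870 ((0.43324777483940125, 0.07966069877147675), (0.057043254375457764, 0.0736963152885437), 13.13766098022461)
[[0.4003, 0.04, 0.0085], [0.4392, 0.1186, 0.0123]]
```

View pics/w3.png

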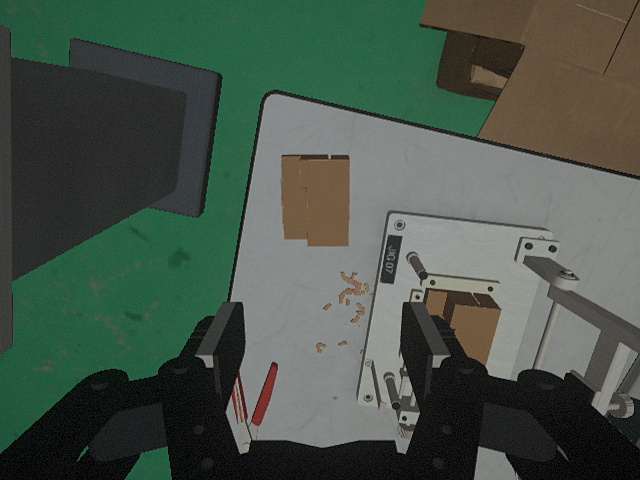

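>>> {"method": "step_arm", "body": {
  "increments": [
    [2,-3.5,15,-0.5,0.7],
    [0,0,35,0,0.7],
    [0,0,40,0,0.7],
    [0,0,40,0,0.7],
    [0,0,35,0,0.7],
    [0,0,20,0,0.7],
    [0,0,10,0,0.7],
    [0,0,4,0,0.7],
    [0,0,3,0,0.7],
    [0,0,0,0,0.7]
  ]
}}

```text
time: 13.7
tool_pos: [0.4425, 0.0816, 0.0116]
eef_rot: [3.141, -0.002, 0.232]
ft_force: [-0.7, 0.5, 0.4]
gripper_width: 0.699
```

```bash
python3 - <<'E'
from h import *
o=get_obs();print({k:np.round(o[k],4) for k in ["time","tool_pos","eef_rot","ft_force","gripper_width"]})
s=snapshot("side");cv2.imwrite("pics/s7.png",cv2.resize(s["img"][150:280,200:360,::-1],None,fx=4,fy=4))
s=snapshot("scene");cv2.imwrite("pics/s8.png",cv2.resize(s["img"][200:330,100:260,::-1],None,fx=4,fy=4))
E
```

```text
{'time': np.float64(13.7), 'tool_pos': array([0.4425, 0.0816, 0.0116]), 'eef_rot': array([ 3.1413e+00, -1.6000e-03,  2.3160e-01]), 'ft_force': array([-0.6537,  0.5109,  0.3962]), 'gripper_width': np.float64(0.6988)}
```

View pics/s7.png

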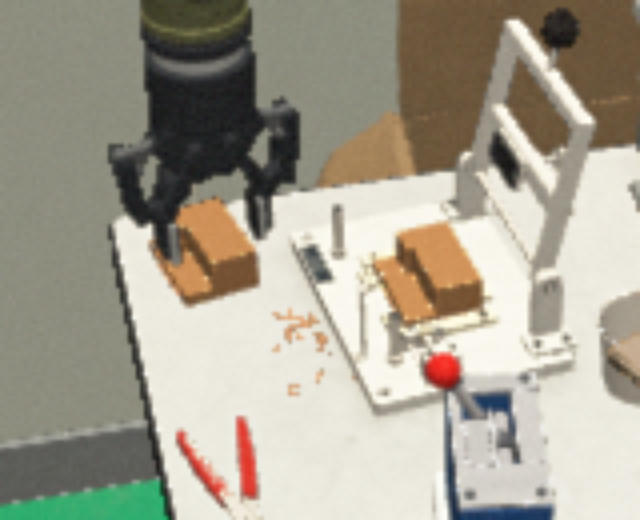

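View pics/s8.png

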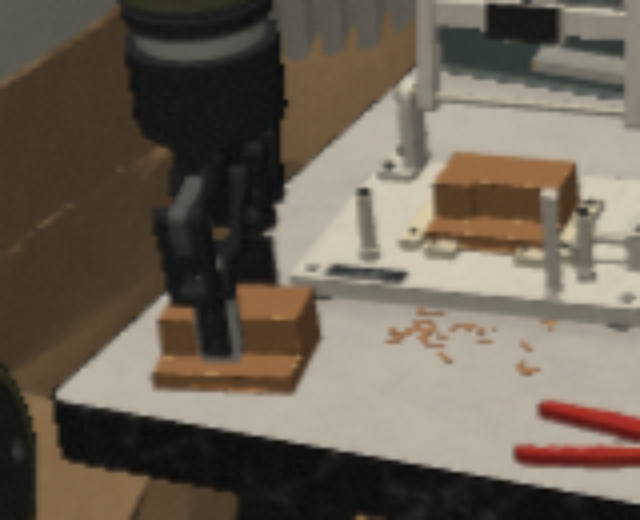

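>>> {"method": "step_arm", "body": {
  "increments": [
    [0,0,0,0,0.5],
    [0,0,0,0,0.35],
    [0,0,0,0,0.3],
    [0,0,0,0,0.3],
    [0,0,0,0,0.3],
    [0,0,-5,0,0.3],
    [0,0,-20,0,0.3],
    [0,0,-40,0,0.3],
    [0,0,-40,0,0.3],
    [0,0,-40,0,0.3],
    [0,0,-20,0,0.3],
    [0,0,0,0,0.3]
  ],
  "newtons": 40
}}

```text
time: 15.0
tool_pos: [0.4437, 0.0817, 0.1797]
eef_rot: [3.14, -0.007, 0.232]
ft_force: [0.2, 0.0, -0.1]
gripper_width: 0.462
```

```bash
python3 - <<'E'
from h import *
o=get_obs();print({k:np.round(o[k],4) for k in ["time","q","tool_pos","eef_rot","ft_force","gripper_width"]})
s=snapshot("side");cv2.imwrite("pics/s9.png",cv2.resize(s["img"][100:260,200:360,::-1],None,fx=3,fy=3))
s=snapshot("wrist");cv2.imwrite("pics/w4.png",s["img"][:,:,::-1])
E
```

```text
{'time': np.float64(15.0), 'q': array([ 0.063 , -0.3035,  2.1362, -0.    ,  1.3016, -0.1686]), 'tool_pos': array([0.4437, 0.0817, 0.1797]), 'eef_rot': array([ 3.1404, -0.0071,  0.2316]), 'ft_force': array([ 0.1543,  0.0212, -0.0961]), 'gripper_width': np.float64(0.4616)}
```

View pics/s9.png

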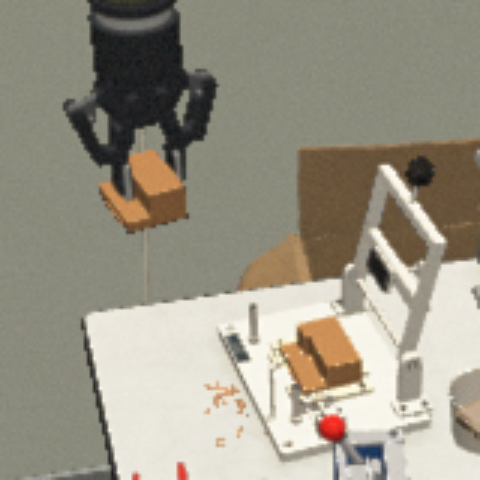

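View pics/w4.png

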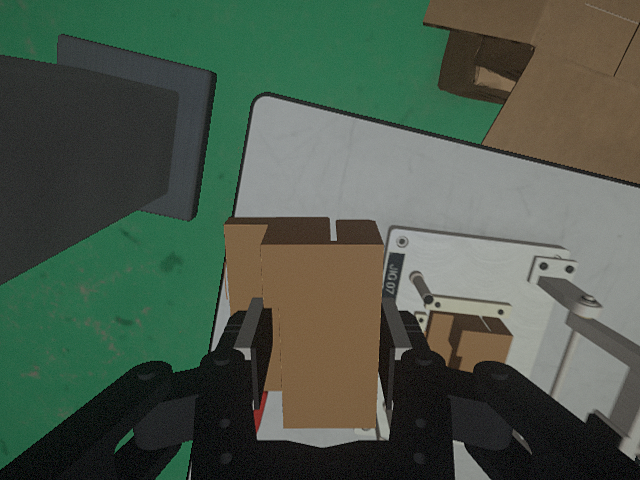

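>>> {"method": "step_arm", "body": {
  "increments": [
    [-3,17,0,0,0.3],
    [-5.5,34,0,0,0.3],
    [-5.5,34,0,0,0.3],
    [-5.5,34,0,0,0.3],
    [-5.5,34,0,0,0.3],
    [-5.5,34,0,0,0.3],
    [-5.5,34,0,0,0.3],
    [-5.5,34,0,0,0.3],
    [-5.5,34,0,0,0.3],
    [-5.5,34,0,0,0.3],
    [-5.5,34,0,0,0.3],
    [-5.5,34,0,0,0.3],
    [-5.5,34,0,0,0.3],
    [-2,21,0,0,0.3],
    [0,0,0,6,0.3],
    [0,0,0,7,0.3],
    [0,0,0,7,0.3],
    [0,0,0,3.8,0.3],
    [0,0,0,0,0.3]
  ]
}}

```text
time: 17.0
tool_pos: [0.4737, -0.3678, 0.1724]
eef_rot: [-3.139, 0.005, -0.184]
ft_force: [-0.5, -0.9, -0.6]
gripper_width: 0.461
```

```bash
python3 - <<'E'
from h import *
o=get_obs();print({k:np.round(o[k],4) for k in ["time","q","tool_pos","eef_rot","ft_force","gripper_width"]})
O=np.array([.5465,-.3818]);yw=-.184;ex=np.array([np.cos(yw),np.sin(yw)]);ey=np.array([-np.sin(yw),np.cos(yw)])
tp=o["tool_pos"];d=tp[:2]-O;print("stand",d@ex,d@ey)
t=o["eef_rot"][2];T=O+ex*.0109-tp[:2];print("tool shift to target",T@[np.cos(t),np.sin(t)],T@[np.sin(t),-np.cos(t)],tp[2]-.078)
s=snapshot("side");cv2.imwrite("pics/s10.png",cv2.resize(s["img"][120:370,200:440,::-1],None,fx=2.4,fy=2.4));P=s["pose"]
for k in ["cover","rest","check_stand","knob","probe_tip"]:
    print(k,[((P@np.r_[d["centre"],1])[:3].round(4).tolist(),round(d["confidence"],2)) for d in tip_of("side",k)[:2]])
E
```

```text
{'time': np.float64(17.0), 'q': array([-0.7497,  0.0611,  1.8186,  0.    ,  1.2673, -0.5659]), 'tool_pos': array([ 0.4737, -0.3678,  0.1724]), 'eef_rot': array([-3.1387,  0.0046, -0.1837]), 'ft_force': array([-0.5304, -0.9498, -0.6108]), 'gripper_width': np.float64(0.4612)}
stand -0.07413299867948325 0.00047534187950777016
tool shift to target 0.08503287427647652 0.000497098187844851 0.09444801374426474
cover [([0.4616, -0.3673, 0.1626], 0.7), ([0.4223, -0.1624, 0.0005], 0.51)]
rest [([0.5494, -0.379, 0.0514], 0.75), ([0.4635, -0.368, 0.1651], 0.57)]
check_stand [([0.5484, -0.3846, 0.0056], 0.62)]
knob []
probe_tip [([0.5513, -0.3338, 0.0741], 0.48)]
```

View pics/s10.png

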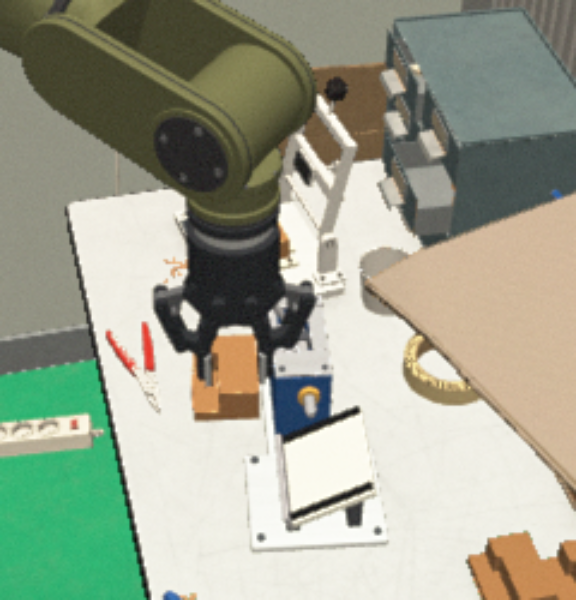

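>>> {"method": "step_arm", "body": {
  "increments": [
    [0,0,15,0,0.3],
    [0,0,25,0,0.3],
    [0,0,25,0,0.3],
    [0,0,15,0,0.3],
    [10,0,0,0,0.3],
    [20,0,0,0,0.3],
    [20,0,0,0,0.3],
    [20,0,0,0,0.3],
    [10,0,0,0,0.3],
    [5,0,0,0,0.3],
    [0,0,0,0,0.3],
    [0,0,0,0,0.3]
  ]
}}

```text
time: 18.5
tool_pos: [0.5581, -0.3843, 0.0958]
eef_rot: [-3.142, 0.0, -0.184]
ft_force: [-0.3, 0.2, -0.5]
gripper_width: 0.46
```

```bash
python3 - <<'E'
from h import *
o=get_obs();print({k:np.round(o[k],4) for k in ["time","q","tool_pos","eef_rot","ft_force","gripper_width"]})
O=np.array([.5465,-.3818]);yw=-.184;ex=np.array([np.cos(yw),np.sin(yw)]);ey=np.array([-np.sin(yw),np.cos(yw)])
tp=o["tool_pos"];d=tp[:2]-O;print("stand",d@ex,d@ey)
s=snapshot("side");cv2.imwrite("pics/s11.png",cv2.resize(s["img"][170:370,250:430,::-1],None,fx=3,fy=3));P=s["pose"]
s=snapshot("scene");cv2.imwrite("pics/s12.png",cv2.resize(s["img"][150:330,280:460,::-1],None,fx=3,fy=3));P=s["pose"]
E
```

```text
{'time': np.float64(18.5), 'q': array([-6.8210e-01,  2.9400e-01,  1.6897e+00, -1.0000e-04,  1.1583e+00,
       -4.9810e-01]), 'tool_pos': array([ 0.5581, -0.3843,  0.0958]), 'eef_rot': array([-3.1415e+00,  4.0000e-04, -1.8390e-01]), 'ft_force': array([-0.3473,  0.1727, -0.4872]), 'gripper_width': np.float64(0.4604)}
stand 0.011909487629822184 -0.0003224582278512102
```

View pics/s11.png

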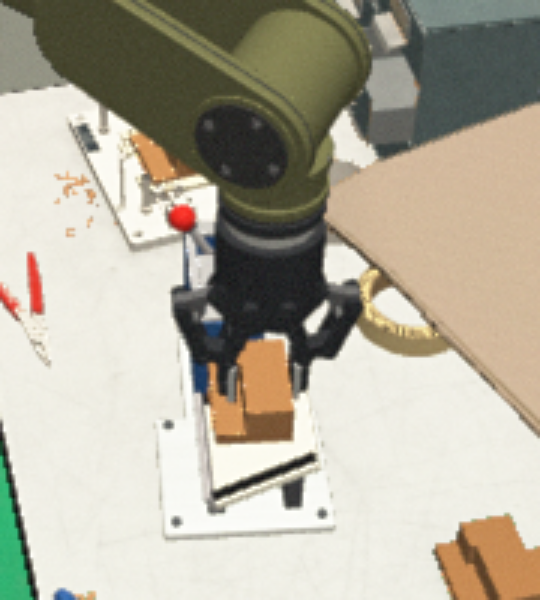

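View pics/s12.png

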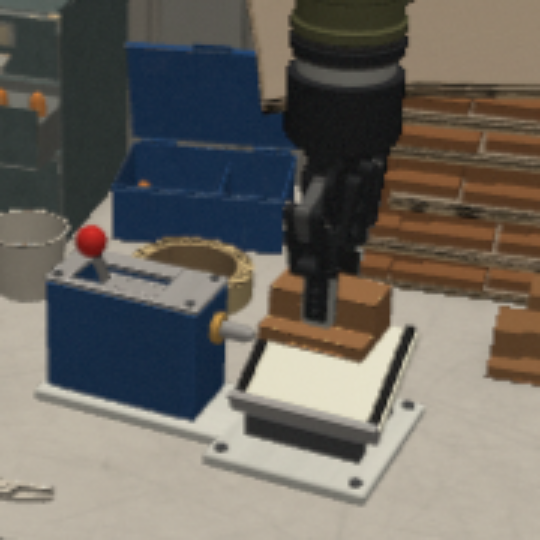

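>>> {"method": "step_arm", "body": {
  "increments": [
    [0,0,5,0,0.3],
    [0,0,5,0,0.3],
    [0,0,3,0,0.3],
    [0,0,2,0,0.3],
    [0,0,1,0,0.3],
    [0,0,0,0,0.3]
  ]
}}

```text
time: 19.2
tool_pos: [0.5585, -0.3843, 0.0796]
eef_rot: [-3.141, 0.0, -0.184]
ft_force: [0.6, -0.5, 0.6]
gripper_width: 0.46
```

>>> {"method": "step_arm", "body": {
  "increments": [
    [0,0,1,0,0.3],
    [0,0,0,0,0.3],
    [0,0,1,0,0.3],
    [0,0,0,0,0.3]
  ]
}}

```text
time: 19.6
tool_pos: [0.5587, -0.3846, 0.0786]
eef_rot: [3.141, -0.0, -0.184]
ft_force: [-2.2, 1.4, 4.4]
gripper_width: 0.463
```

>>> {"method": "step_arm", "body": {
  "increments": [
    [0,0,-0.5,0,0.48],
    [0,0,0,0,0.5],
    [0,0,0,0,0.52],
    [0,0,0,0,0.54],
    [0,0,0,0,0.56],
    [0,0,0,0,0.58],
    [0,0,0,0,0.6],
    [0,0,0,0,0.6]
  ],
  "newtons": 20
}}

```text
time: 20.4
tool_pos: [0.5585, -0.3844, 0.0783]
eef_rot: [3.142, -0.0, -0.184]
ft_force: [-0.2, -0.7, 0.5]
gripper_width: 0.6
```

```bash
cat > look.py <<'E'
from h import *
import sys
a=sys.argv[1]
o=get_obs();print({k:np.round(o[k],4) for k in ["time","tool_pos","ft_force","gripper_width"]})
s1=snapshot("side")["img"][200:370,260:430,::-1];s2=snapshot("scene")["img"][190:340,320:470,::-1]
cv2.imwrite(f"pics/{a}.png",np.hstack([cv2.resize(s1,(400,400)),cv2.resize(s2,(400,400))]))
E
python3 look.py r1
```

```text
{'time': np.float64(20.4), 'tool_pos': array([ 0.5585, -0.3844,  0.0783]), 'ft_force': array([-0.2161, -0.6859,  0.4871]), 'gripper_width': np.float64(0.6003)}
```

View pics/r1.png

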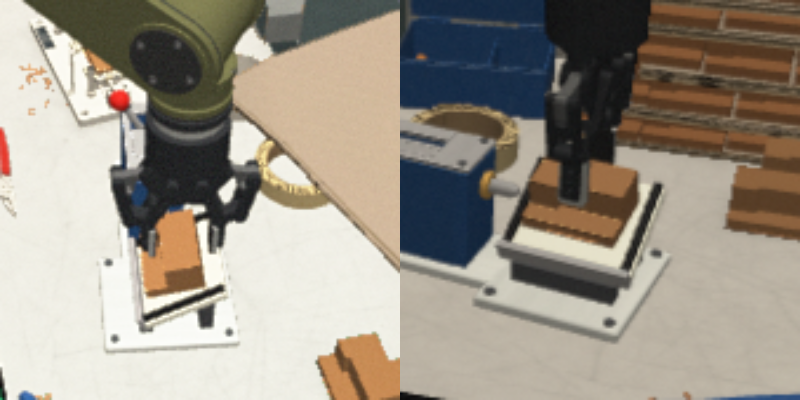

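>>> {"method": "step_arm", "body": {
  "increments": [
    [0,0,0,0,0.63],
    [0,0,0,0,0.66],
    [0,0,0,0,0.69],
    [0,0,0,0,0.72],
    [0,0,0,0,0.76],
    [0,0,0,0,0.8],
    [0,0,0,0,0.84],
    [0,0,0,0,0.84]
  ]
}}

```text
time: 21.3
tool_pos: [0.5585, -0.3844, 0.0783]
eef_rot: [-3.142, 0.0, -0.184]
ft_force: [0.7, -0.0, -0.5]
gripper_width: 0.839
```

```bash
python3 look.py r2
```

```text
{'time': np.float64(21.3), 'tool_pos': array([ 0.5585, -0.3844,  0.0783]), 'ft_force': array([ 0.6655, -0.0294, -0.4607]), 'gripper_width': np.float64(0.8386)}
```

View pics/r2.png

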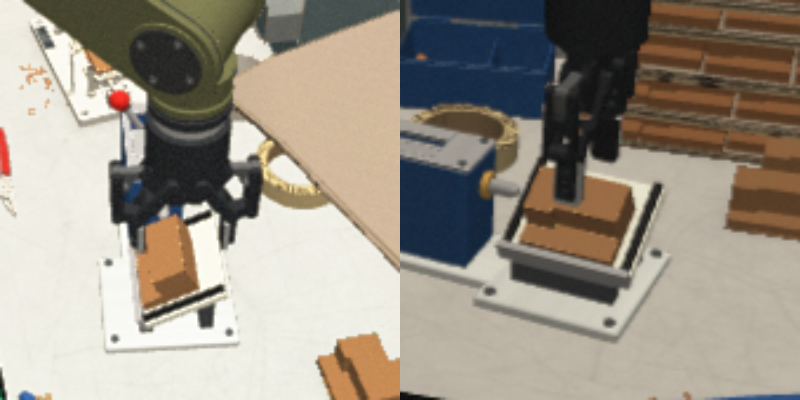

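>>> {"method": "step_arm", "body": {
  "increments": [
    [0,0,-6,0,0.84],
    [-2,0,-8,0,0.84],
    [-5,0,-8,0,0.84],
    [-6,0,-6,0,0.84],
    [-15,0,-6,0,0.84],
    [-25,0,-8,0,0.84],
    [-30,0,-15,0,0.84],
    [-30,0,-25,0,0.84],
    [-25,0,-25,0,0.84],
    [-10,0,-15,0,0.84],
    [0,0,0,0,0.84]
  ]
}}

```text
time: 22.5
tool_pos: [0.4129, -0.3584, 0.2041]
eef_rot: [3.138, -0.005, -0.185]
ft_force: [0.4, -0.3, 0.5]
gripper_width: 0.84
```

```bash
python3 look.py r3; python3 - <<'E'
from h import *
O=np.array([.5465,-.3818,0]);yw=-.184
c,s_=np.cos(yw),np.sin(yw);Rz=np.array([[c,-s_,0],[s_,c,0],[0,0,1]])
b=-.489;Ry=np.array([[np.cos(b),0,np.sin(b)],[0,1,0],[-np.sin(b),0,np.cos(b)]])
R=Rz@Ry;o=O+[0,0,.05]
for n in ["side","scene","wrist"]:
    s=snapshot(n);P=s["pose"]
    if n=="wrist": cv2.imwrite("pics/w5.png",s["img"][:,:,::-1])
    for k in ["cover","step_edge","rest","knob","probe_tip"]:
        L=[(P@np.r_[d["centre"],1])[:3] for d in tip_of(n,k)[:3]]
        print(n,k,[(p.round(4).tolist(),"rest",(R.T@(p-o)).round(4).tolist()) for p in L])
    w=cloud(s);L=(w-o)@R;im=s["img"].astype(int)
    br=(im[...,0]>im[...,2]+30)&(abs(L[...,0])<.06)&(abs(L[...,1])<.06)
    for lo,hi in [(.026,.04),(.006,.014)]:
        g=br&(L[...,2]>lo)&(L[...,2]<hi);p=L[g]
        if len(p)>20: print(n,lo,len(p),cv2.minAreaRect(p[:,:2].astype(np.float32)),"z",np.median(p[:,2]).round(4), np.percentile(p[:,2],[5,95]).round(4))
E
```

```text
{'time': np.float64(22.5), 'tool_pos': array([ 0.4129, -0.3584,  0.2041]), 'ft_force': array([ 0.3547, -0.3028,  0.4764]), 'gripper_width': np.float64(0.8404)}
side cover [([0.5433, -0.3846, 0.0534], 'rest', [-0.0007, -0.0033, 0.0042])]
side step_edge [([0.5168, -0.3726, 0.0407], 'rest', [-0.0316, 0.0036, 0.0062])]
side rest [([0.5496, -0.3803, 0.0512], 'rest', [0.003, 0.0021, -0.0003]), ([0.549, -0.3834, 0.0054], 'rest', [-0.0185, -0.0011, -0.0407])]
side knob [([0.5364, -0.2292, 0.1378], 'rest', [0.0079, 0.1482, 0.0952])]
side probe_tip [([0.5503, -0.3345, 0.0747], 'rest', [0.0073, 0.0472, 0.0241])]
side 0.026 424 ((0.010756468400359154, -0.0001986883580684662), (0.040940895676612854, 0.07885470986366272), 1.125846028327942) z 0.0329 [0.028  0.0356]
side 0.006 228 ((0.010093342512845993, -0.0024425089359283447), (0.0782426968216896, 0.08317478001117706), 85.93266296386719) z 0.0107 [0.007  0.0136]
scene cover [([0.5501, -0.3818, 0.0485], 'rest', [0.0024, 0.0006, -0.0029])]
scene step_edge [([0.5216, -0.3787, 0.0382], 'rest', [-0.0276, -0.0015, 0.0014])]
scene rest [([0.5453, -0.382
[... 450 characters left out ...]
505876541, -0.0001549758017063141), (0.05873535946011543, 0.07509851455688477), 0.9528787136077881) z 0.0102 [0.0071 0.0132]
wrist cover [([0.5465, -0.3795, 0.0527], 'rest', [0.0009, 0.0023, 0.0026])]
wrist step_edge [([0.515, -0.378, 0.038], 'rest', [-0.0336, -0.0021, 0.0043])]
wrist rest []
wrist knob []
wrist probe_tip [([0.5534, -0.3354, 0.0653], 'rest', [0.0056, 0.0469, 0.0143])]
wrist 0.026 6319 ((0.010115277953445911, -6.401538848876953e-05), (0.0394868403673172, 0.07281192392110825), 0.33309751749038696) z 0.0314 [0.0302 0.0327]
wrist 0.006 2446 ((-0.0012938641011714935, 0.00013916939496994019), (0.052594222128391266, 0.07324320822954178), 0.1887415200471878) z 0.0096 [0.0084 0.0109]
```

View pics/r3.png

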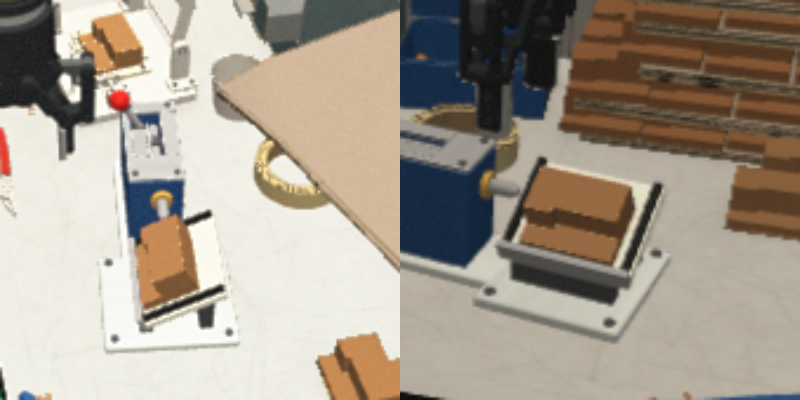

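View pics/w5.png

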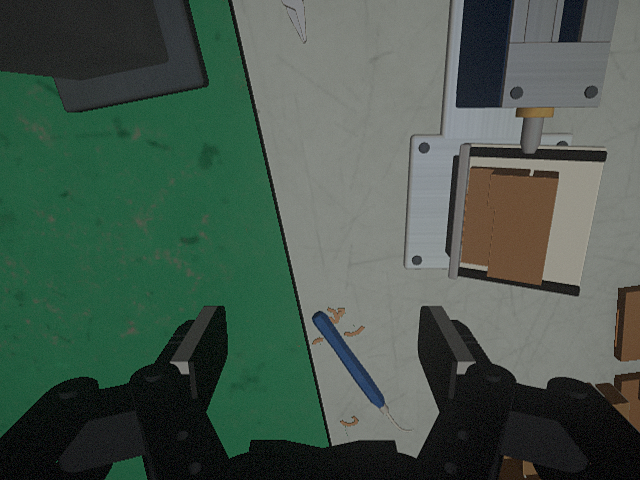

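```bash
python3 - <<'E'
import cv2
a=cv2.imread("pics/w5.png")[130:305,430:615];cv2.imwrite("pics/w5z.png",cv2.resize(a,None,fx=3.4,fy=3.4,interpolation=cv2.INTER_NEAREST))
E
```

```text
(no output)
```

View pics/w5z.png

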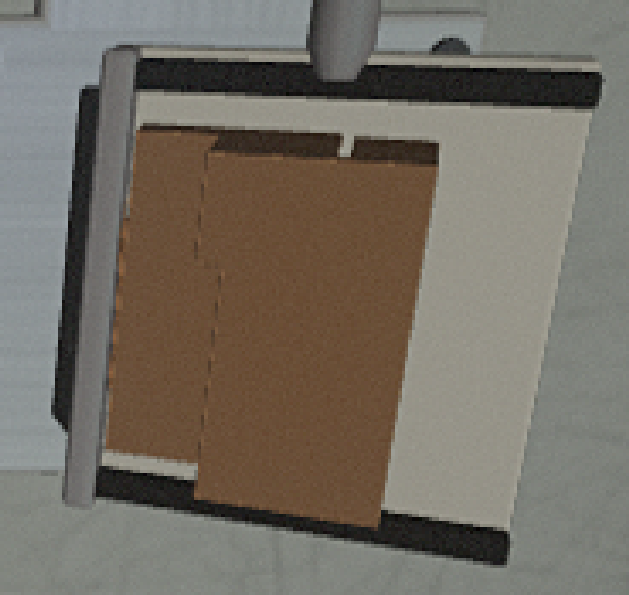

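The zoomed view shows the cover between the rails with its step along the lip. The probe rod is drawn back clear of it, and the hand isn't touching anything. I'm handing the job in.

```bash
python3 - <<'E'
from h import *
print(job_done()); print(get_obs()["time"])
E
```

```text
the job is handed in; nothing more can be done
None
the job is handed in; nothing more can be done
```

The job is done and handed in at about 22.8 s of the 48 s allowed. The probe is parked in the holding notch, and the brown cover lies on the sloped rest with its step at the steel lip.

- **Probe:** I drew the knob back about 48 mm, turned the handle to about 0.64 rad, let it back to 36 mm behind the hook, and let go. In the last pictures the probe tip reads 47–50 mm in the stand's frame (50 mm is parked). The knob also reads within the cameras' accuracy of its parked place.
- **Cover:** I gripped it across the block, set its upper edge on the slope, and opened the fingers slowly so it tipped and slid down to the lip. The last wrist depth reading shows it flat: block top at 31.4 mm and step at 9.6 mm above the rest. It is turned about 0.3° and centred between the rails within 1 mm.
- **Disagreement:** the networks put the step's outer face between -28 and -34 mm along the slope, against an expected -29 mm. That spread is somewhat beyond their stated accuracy. The zoomed picture shows the step running along the lip.
- **Loose things:** the hand ended open and clear. The pliers, deburring tool, cup and tape roll look undisturbed in the pictures, but I did not measure their positions again at the end.

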